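# Put the kitchen scrapers in their own slots

## Task

The narrow red-handled scraper was put in the wrong slot of the wooden block: move it to the short slot, and slide the washed wide black-handled scraper from the drying stand into the long slot. Lower each fully home, until its handle rests on the block, before letting go. Leave the mug, the kitchen timer and the ramekin where they stand.

Things in the scene. Friction and masses are not known exactly. Their poses are not given: they have to be found in the camera images.
- wide_scraper: wide black-handled scraper, loose, about 0.15 kg. Steel blade 4 mm thick (x), 110 mm wide (y), z = 0 to 70 mm; above it, z = 70 to 106 mm, a flat-sided bar handle 18 mm thick (x), 110 mm long (y). Origin: middle of the blade's lower edge, z up to the handle. Both faces alike. Grip across the 18 mm, high on the handle. Starts upright in the stand between its hoops.
- narrow_scraper: narrow red-handled scraper, loose, about 0.15 kg. Steel blade 4 mm thick (x), 70 mm wide (y), z = 0 to 70 mm; above it, z = 70 to 106 mm, a flat-sided bar handle 18 mm thick (x), 70 mm long (y). Origin: middle of the blade's lower edge, z up to the handle. Both faces alike. Grip across the 18 mm, high on the handle. Starts fully down in the long slot, anywhere along it.
- block: fixed brown wooden block, 120 (x) x 150 (y) x 90 mm high; origin at the centre of its underside, z up, x away from the robot within 0.5 rad. Two slots in its top run along y, 80 mm deep: long slot at x = -35 mm, short slot at x = +35 mm. A seated scraper hangs by its handle resting on the block's top, the blade 10 mm off the slot floor.
- long_slot (a point): centre of the mouth of the long slot, level with the block's top (90 mm up), axes as the block's. Slot 8.5 mm (x) by 116 mm (y), mouth edges chamfered by about 2 mm; for the wide scraper.
- short_slot (a point): centre of the mouth of the short slot, level with the block's top (90 mm up), axes as the block's. Slot 8.5 mm (x) by 76 mm (y), mouth edges chamfered by about 2 mm; for the narrow scraper.
- stand: fixed drying stand: white tray 90 (x) x 150 (y) mm, floor 10 mm, rim 15 mm high; two upright wire hoops along y, 80 mm long, 57 mm high, 7 mm clear between them (at x = 0). The wide scraper stands on the floor between them, may lean slightly, lifts straight out. Origin: centre of the underside. One of stand and block is left, the other right.
- mug: white mug, 59 x 83 x 55 mm high, loose, origin at the centre of its underside; bystander between stand and block
- timer: red and white round kitchen timer, 66 mm across, 62 mm high, loose, origin at the centre of its underside; bystander at the back
- ramekin: red ramekin, 69 mm across, 32 mm high, loose, origin at the centre of its underside; bystander in front
Things that resemble listed ones, but are neither listed nor needed, are in the scene too. Leave any blue or turquoise look-alike of the wide_scraper alone.

How it is judged:
At the end, for the whole second after the job is handed in: The narrow scraper stands in the short slot and the wide scraper in the long slot, each upright (within 0.06 rad), its blade sunk at least 66 of its 70 mm below the block's top and within 8 mm of the slot's centre, along the slot within 0.12 rad, at rest (horizontal distance between narrow_scraper and short_slot below 0.008 m and z of narrow_scraper in the frame of short_slot below -0.066 m and angle between each of narrow_scraper, wide_scraper's own z axis and vertical below 0.06 rad and angle between the x axis of narrow_scraper and the x axis of short_slot, either way round below 0.12 rad and linear speed of each of narrow_scraper, wide_scraper below 0.02 m/s and horizontal distance between wide_scraper and long_slot below 0.008 m and z of wide_scraper in the frame of long_slot below -0.066 m and angle between the x axis of wide_scraper and the x axis of long_slot, either way round below 0.12 rad); the robot touches nothing.
It fails at once if the mug is moved more than 30 mm (distance of mug from where it was at the start of the episode above 0.03 m).
It fails at once if the kitchen timer is moved more than 30 mm (distance of timer from where it was at the start of the episode above 0.03 m).
It fails at once if the ramekin is moved more than 30 mm (distance of ramekin from where it was at the start of the episode above 0.03 m).
It fails at once if a scraper is let go and falls into its slot (faster than 0.4 m/s out of the fingers) instead of being lowered home ((horizontal distance between narrow_scraper and short_slot below 0.03 m and contact force between the fingers and narrow_scraper below 0.3 N and linear speed of narrow_scraper above 0.4 m/s) or (horizontal distance between wide_scraper and long_slot below 0.03 m and contact force between the fingers and wide_scraper below 0.3 N and linear speed of wide_scraper above 0.4 m/s)).
It also fails if it takes over 69 s, if anything falls off the work surface, if the arm or the gripper's body presses on something with over 40 N, if the wrist force passes 120 N, or if a joint passes its speed limit or range.

## Robot

A 7-joint arm with a two-finger parallel gripper is mounted at the origin on a cart in front of the work surface, level with it; the furniture and walls round the work are solid. World frame = base frame: x ahead of the robot, y to its left, z up, the work surface at z = 0. Lengths are in m, angles in rad, forces in N, time in s.
With the tool pointing down it reaches from about 0.4 to 0.85 m from the base axis. Payload 6.9 kg.
Tool frame: the origin (TCP) lies midway between the tips of the shut fingers; the grasp point (between the pads) lies behind it (ctrl.pinch_z is the z of the grasp point in the tool frame, in m); z points along the fingers, y is the line along which they close (so a half turn about z gives the same grasp; the last joint's range is limited). The gripper opens to 85 mm and grips with 20 to 120 N. Pads are 22 mm wide; open, the fingers measure 114 mm over their backs; the gripper's body (76 mm by 85 mm) begins 54 mm behind the grasp point. The pads swing forward as they close: fully open they stand 13 mm farther back than shut.
Start: joints at [-1.188, 0.507, -0.238, 1.5, 0.126, 1.149, -0.155], TCP at [0.171, 0.601, 0.231] pointing down, gripper open.
Joint ranges: [-3.08, 3.08], [-0.24, 2.05], [-1.43, 1.35], [0, 2.5], [-1.52, 4.66], [0.17, 1.96], [-2.89, 2.89]. Speed limits (rad/s): [2.39, 2.39, 3.14, 3.14, 3.14, 3.14, 3.14].

## Interface

Orientations are given as a unit quaternion [w, x, y, z].
In Python, from station import ctrl, get_state, vision, ticket, models gives the robot as it stands. Calls block until the motion is done:
- ctrl.movep(position, orientation): joint-space move of the TCP to a pose.
- ctrl.movel(position, frame=None, max_speed=0.15): straight line of the TCP; frame=None keeps the orientation; max_speed is the mean speed in m/s.
- ctrl.set_joints(angles): joint-space move.
- ctrl.ungrasp() and ctrl.close_gripper(force=None): open the fingers fully, or close them until they stop; force is the grip in N (None keeps the last).
- ctrl.pause(seconds).
- ctrl.ik(position, orientation): joint angles nearest the present ones, or None.
- get_state(): the state.
- vision.grab_frame(name): name is "scene" or "top" or "wrist"; returns (picture, depth): 384x512x3 uint8, blue, green, red; 384x512 float32, m along the optical axis (not along the pixel's ray), 0 where there is no reading.
- vision.camera_info(name): a dict with "mtx" (3x3 intrinsics, pixels), "dist_coeffs" ([k1, k2, p1, p2, k3] as OpenCV has them; the pictures are not rectified), "R" (3x3) and "t" (3): a world point X has camera coordinates R X + t; the wrist camera has in their place "hand_eye" (4x4, takes a point from camera to tool coordinates, whose origin is the TCP and whose axes are the flange's). Camera axes: x right, y down, z forward; pixel columns grow to the right and rows downward; lengths in m; the calibration is good to about 2 mm. A picture is of the moment at which its call begins: read the wrist's pose just before it. camera_info takes no time and is no camera call.
A pose or a line that the arm cannot do raises ctrl.Unreachable and nothing moves.
- ticket.close_job(): hands the job in; it is judged then, once.
Trained networks look in the newest picture that a camera, given by its name, has taken for a name from the list of things; names that differ only in an ending like _2 or _b are one class to them, and where a whole thing is asked for, a point or a joint stands for the part that bears it (a point fixed in the world has none). Each returns a list of dicts, best first, with "p" (0 to 1); they miss things now and then, are a little off and sometimes report something else, mostly with a low value. They report only what shows in the picture. A call takes as long as a camera call. They do not tell look-alikes from the thing itself.
- models.recognise(camera, target): "point" ([column, row] in pixels, amid what is visible of it).
- models.masks_of(camera, target): "mask" (384x512 bool, what is visible of it) and "point" ([column, row] in pixels, amid what is visible of it).
The state is a dict: "time": time; "qpos": joint angles; "qd": joint speeds; "tau": joint torques, N m; "tcp_pos": TCP position; "eef_rot": TCP orientation; "contact_force": force on the tool from outside, world axes, zero at the start; "wrist_torque": the same for the moment, N m; "width": finger opening in m; "gripper_force": force on a finger pad.
Only numpy, scipy, OpenCV 4.12 (cv2) and the standard library are available. Lean on these libraries where they do the work, as an engineer would, in place of code of your own. Each camera call takes 0.05 s, during which the arm holds its last target. There are 200 camera calls.

## Working session

There is one attempt and no reset: what is moved stays moved. The work goes in short steps, each a Python script; the robot and the scene stay as the last script left them, time stands still between calls to the robot, and variables do not carry over. Pictures are saved under pics/ and viewed, at most 10 in all, crops included, and the job is handed in when it is done.

```bash
mkdir -p pics && ls
cat > h.py <<'E'
import numpy as np, cv2
from scipy.spatial.transform import Rotation as Rt
from station import ctrl, get_state, vision, ticket, models
def mat(q): return Rt.from_quat([q[1],q[2],q[3],q[0]]).as_matrix()
def quat(M):
    q=Rt.from_matrix(M).as_quat(); return [q[3],q[0],q[1],q[2]]
def down(yaw):
    "tool z down, tool y along world direction at angle yaw"
    y=np.array([np.cos(yaw),np.sin(yaw),0]); z=np.array([0,0,-1.]); return quat(np.column_stack([np.cross(y,z),y,z]))
def cloud(name):
    "image, HxWx3 world points (nan where no depth)"
    s=get_state(); img,d=vision.grab_frame(name); c=vision.camera_info(name)
    h,w=d.shape; uv=np.stack(np.meshgrid(np.arange(w),np.arange(h)),-1).reshape(-1,1,2).astype(np.float64)
    n=cv2.undistortPoints(uv,np.array(c["mtx"]),np.array(c["dist_coeffs"])).reshape(h,w,2)
    P=np.dstack([n,np.ones((h,w))])*d[...,None]
    if "hand_eye" in c:
        H=np.array(c["hand_eye"]); P=P@H[:3,:3].T+H[:3,3]
        P=P@mat(s["eef_rot"]).T+np.array(s["tcp_pos"])
    else: P=(P-np.array(c["t"]))@np.array(c["R"])
    P[d<=0]=np.nan
    return img,P
E
cat > a.py <<'E'
from h import *
s=get_state(); print(s["time"],s["eef_rot"],s["width"],ctrl.pinch_z)
a,Pt=cloud("top"); b,Ps=cloud("scene")
np.savez("c0.npz",a=a,Pt=Pt,b=b,Ps=Ps)
for n in ["wide_scraper","narrow_scraper","block","stand","mug","timer","ramekin"]:
  for cam,P in (("top",Pt),("scene",Ps)):
    for r in models.masks_of(cam,n)[:4]:
      Q=P[r["mask"]]; Q=Q[~np.isnan(Q[:,0])]
      print(n,cam,round(r["p"],2),np.round(r["point"]),np.round(np.percentile(Q,[2,50,98],axis=0),3).tolist() if len(Q) else None)
cv2.imwrite("pics/top.png",cv2.resize(a,(800,600))); cv2.imwrite("pics/scene.png",cv2.resize(b,(800,600)))
E
python3 a.py
```

```text
pics
0.0 [-1.09229974e-04  1.37955351e-01  9.90438023e-01 -9.12448772e-04] 0.08515566322819511 -0.0187
wide_scraper top 0.87 [324. 262.] [[0.321, -0.213, -0.0], [0.372, -0.189, 0.105], [0.421, -0.168, 0.109]]
wide_scraper top 0.85 [378. 146.] [[0.64, -0.371, 0.001], [0.65, -0.316, 0.104], [0.66, -0.264, 0.109]]
wide_scraper top 0.65 [325. 200.] [[0.503, -0.234, 0.045], [0.516, -0.18, 0.116], [0.529, -0.127, 0.119]]
wide_scraper scene 0.94 [296. 218.] [[0.501, -0.238, 0.014], [0.511, -0.188, 0.074], [0.524, -0.13, 0.119]]
wide_scraper scene 0.75 [362. 215.] [[0.638, -0.377, 0.004], [0.647, -0.326, 0.06], [0.66, -0.271, 0.109]]
wide_scraper scene 0.64 [270. 249.] [[0.315, -0.218, 0.005], [0.346, -0.204, 0.099], [0.415, -0.179, 0.109]]
narrow_scraper top 0.68 [163. 196.] [[0.511, 0.164, 0.085], [0.52, 0.195, 0.126], [0.529, 0.23, 0.129]]
narrow_scraper scene 0.76 [189. 168.] [[0.507, 0.16, 0.09], [0.512, 0.19, 0.113], [0.578, 0.231, 0.129]]
block top 0.84 [161. 181.] [[0.496, 0.137, 0.003], [0.559, 0.205, 0.09], [0.614, 0.285, 0.094]]
block scene 0.66 [195. 180.] [[0.492, 0.133, 0.007],
[... 329 characters left out ...]
81, 0.094]]
mug top 0.84 [246. 180.] [[0.536, -0.035, 0.006], [0.565, 0.006, 0.025], [0.586, 0.034, 0.057]]
mug scene 0.57 [241. 198.] [[0.533, -0.038, 0.007], [0.557, -0.001, 0.042], [0.591, 0.033, 0.058]]
timer top 0.7 [252. 140.] [[0.643, -0.033, 0.026], [0.668, -0.005, 0.051], [0.698, 0.024, 0.063]]
timer scene 0.66 [267. 186.] [[0.64, -0.039, 0.008], [0.653, -0.017, 0.041], [0.689, 0.014, 0.062]]
ramekin top 0.96 [246. 231.] [[0.414, -0.019, 0.002], [0.444, 0.012, 0.008], [0.475, 0.043, 0.034]]
ramekin top 0.26 [163. 180.] [[0.496, 0.137, 0.011], [0.559, 0.207, 0.09], [0.614, 0.285, 0.095]]
ramekin scene 0.8 [220. 222.] [[0.41, -0.025, 0.005], [0.45, 0.011, 0.02], [0.476, 0.039, 0.035]]
```

View pics/top.png

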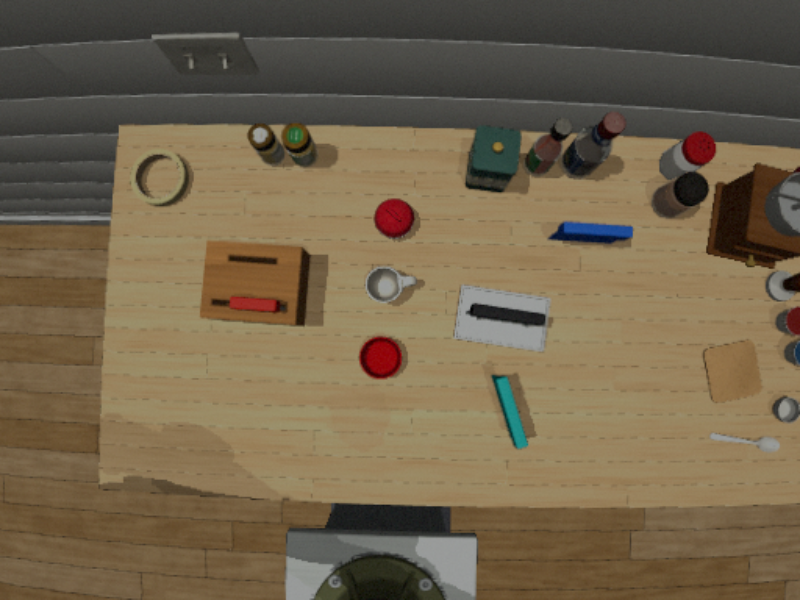

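View pics/scene.png

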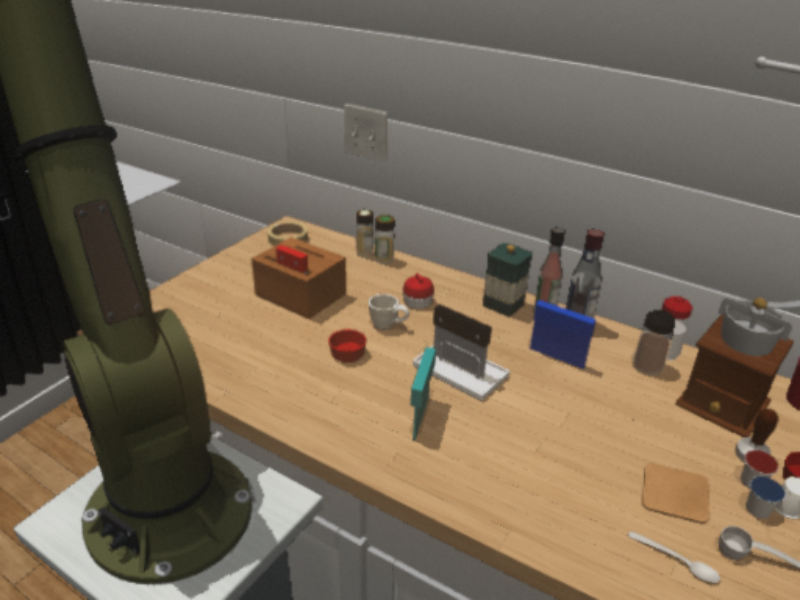

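```bash
cat > f.py <<'E'
from h import *
z=np.load("c0.npz"); a,P=z["a"],z["Pt"]
def fit(c,lo,hi,R,name,P=P):
    m=(abs(P[...,0]-c[0])<R)&(abs(P[...,1]-c[1])<R)&(P[...,2]>lo)&(P[...,2]<hi)
    Q=P[m]; r=cv2.minAreaRect(Q[:,:2].astype(np.float32)*1000)
    print(name,len(Q),"c",np.round(r[0],1),"size",np.round(r[1],1),"ang",round(r[2],2),"z",np.round(np.median(Q[:,2]),4))
if __name__=="__main__":
    fit((.52,.195),.122,.136,.08,"narrow handle")
    fit((.556,.207),.085,.096,.12,"block top")
    fit((.516,-.18),.108,.126,.08,"wide handle")
    fit((.516,-.18),.004,.02,.11,"stand")
    # slots: points over block footprint below top
    m=(abs(P[...,0]-.556)<.055)&(abs(P[...,1]-.207)<.07)&(P[...,2]<.08); print("slot px",m.sum())
    v,u=np.where(m); print(P[m][:60:4].round(3).tolist())
    cv2.imwrite("pics/crop.png",np.hstack([cv2.resize(a[165:235,285:365],(400,350)),cv2.resize(a[150:220,120:200],(400,350))]))
E
python3 f.py
```

```text
narrow handle 233 c [520.1 198. ] size [69.7 18.2] ang 87.41 z 0.1265
block top 2647 c [556.1 212.9] size [150.4 121.5] ang 87.34 z 0.0908
wide handle 368 c [ 516.3 -180.1] size [108.7  18.5] ang 82.85 z 0.1158
stand 1711 c [ 516.1 -180. ] size [219.1 218.8] ang 0.14 z 0.0103
slot px 363
[[0.598, 0.251, 0.068], [0.597, 0.239, 0.073], [0.597, 0.227, 0.079], [0.596, 0.25, 0.062], [0.597, 0.241, 0.055], [0.597, 0.23, 0.059], [0.596, 0.218, 0.065], [0.595, 0.205, 0.077], [0.595, 0.196, 0.075], [0.592, 0.25, 0.07], [0.597, 0.25, 0.034], [0.597, 0.238, 0.037], [0.597, 0.226, 0.043], [0.596, 0.214, 0.05], [0.595, 0.202, 0.058]]
```

View pics/crop.png

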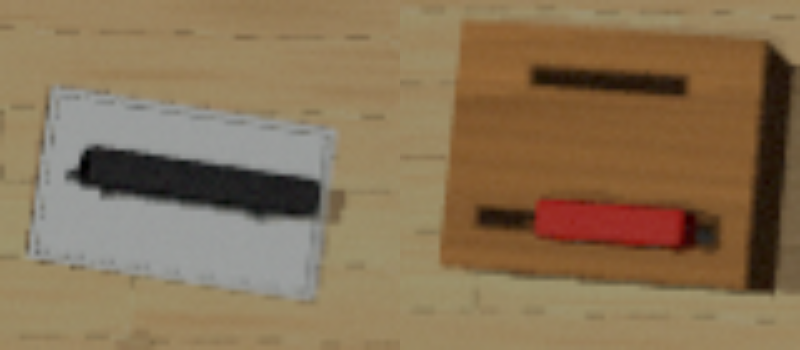

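```bash
cat > g.py <<'E'
from h import *
for off in (0,np.pi):
    for p,y in (((.52,.198,.28),-.0464),((.556,.213,.35),-.0464),((.516,-.18,.28),-.125),((.52,.198,.095),-.0464),((.59,.21,.095),-.0464)):
        q=ctrl.ik(p,down(y+off)); print(off,p,None if q is None else np.round(q,2))
y0=-.0464
s=get_state(); q0=np.array(s["qpos"])
c=[(np.abs(np.array(ctrl.ik((.556,.213,.33),down(y0+o)))-q0).max(),o) for o in (0,np.pi) if ctrl.ik((.556,.213,.33),down(y0+o)) is not None]
o=min(c)[1]; print(c)
ctrl.movep((.54,.213,.33),down(y0+o)); s=get_state(); print(s["time"],s["tcp_pos"],s["qpos"])
img,P=cloud("wrist"); np.savez("c1.npz",a=img,P=P); cv2.imwrite("pics/w1.png",img)
from f import fit
fit((.52,.195),.120,.136,.08,"narrow handle",P)
fit((.556,.207),.085,.096,.12,"block top",P)
E
python3 g.py
```

```text
0 (0.52, 0.198, 0.28) [-0.56  0.37  0.22  1.61 -0.08  1.18 -0.37]
0 (0.556, 0.213, 0.35) [-0.52  0.39  0.19  1.37 -0.07  1.39 -0.38]
0 (0.516, -0.18, 0.28) [-0.18  0.41  0.71  1.63 -0.28  1.2   0.47]
0 (0.52, 0.198, 0.095) [-0.52  0.55  0.18  1.86 -0.14  0.74 -0.31]
0 (0.59, 0.21, 0.095) [-0.48  0.64  0.17  1.67 -0.14  0.84 -0.3 ]
3.141592653589793 (0.52, 0.198, 0.28) [-0.05  0.39 -0.53  1.6   0.21  1.21  2.47]
3.141592653589793 (0.556, 0.213, 0.35) [-0.09  0.42 -0.52  1.36  0.21  1.42  2.49]
3.141592653589793 (0.516, -0.18, 0.28) [-0.39  0.56  1.15  1.64 -0.53  1.3  -2.41]
3.141592653589793 (0.52, 0.198, 0.095) [-0.03  0.6  -0.58  1.86  0.44  0.82  2.25]
3.141592653589793 (0.59, 0.21, 0.095) [-0.03  0.69 -0.59  1.67  0.46  0.93  2.3 ]
[(np.float64(0.663278266231711), 0), (np.float64(2.6378633475326154), 3.141592653589793)]
2.7667 [0.53931943 0.21470792 0.32959787] [-0.54525544  0.37715928  0.19197036  1.44857404 -0.07333475  1.32346229
 -0.39173691]
narrow handle 867 c [521.3 197.3] size [69.3 17.8] ang 87.17 z 0.1255
block top 9224 c [557.2 210. ] size [149.8 120.4] ang 87.49 z 0.0898
```

```bash
cat > w.py <<'E'
from h import *
import sys
def mouths(P,cam,bc=(.557,.211),zt=.090):
    d=P-cam; t=(zt-cam[2])/d[...,2]; M=cam+d*t[...,None]
    a=np.radians(-2.6); ux=np.array([np.cos(a),np.sin(a)]); uy=np.array([-ux[1],ux[0]])
    r=M[...,:2]-bc; lx=r@ux; ly=r@uy
    out=[]
    for x0,n in ((-.035,"long"),(.035,"short")):
        m=(abs(lx-x0)<.015)&(abs(ly)<.068)&(P[...,2]<zt-.004)
        Q=M[m][:,:2]*1000
        if len(Q)<20: print(n,"few",len(Q)); continue
        R=cv2.minAreaRect(Q.astype(np.float32)); print(n,len(Q),np.round(R[0],1),np.round(R[1],1),round(R[2],2), "local x",np.round(np.percentile(lx[m],[1,50,99])*1000,1),"y",np.round(np.percentile(ly[m],[1,50,99])*1000,1))
if __name__=="__main__":
    z=np.load("c1.npz"); s=get_state(); c=vision.camera_info("wrist"); H=np.array(c["hand_eye"]); print(H.round(3).tolist())
    cam=mat(s["eef_rot"])@H[:3,3]+s["tcp_pos"]; print(cam)
    mouths(z["P"],cam)
    z0=np.load("c0.npz"); c=vision.camera_info("top"); mouths(z0["Pt"],-np.array(c["R"]).T@np.array(c["t"]))
E
python3 w.py
```

```text
[[-0.001, -0.958, -0.287, 0.072], [1.0, -0.001, 0.001, 0.0], [-0.001, -0.287, 0.958, -0.142], [0.0, 0.0, 0.0, 1.0]]
[0.54272588 0.28651779 0.47208561]
long 190 [524.5 250.1] [36.   7.6] 86.96 local x [-38.1 -34.3 -30.5] y [19.6 37.2 55.5]
short 363 [592. 209.] [73.2  8.3] 87.14 local x [30.9 34.9 39. ] y [-36.9   0.5  36.1]
long 51 [516.2 214. ] [113.2  16.7] 87.2 local x [-47.8 -36.1 -32.5] y [-55.3  39.8  56.5]
short 106 [591.1 210.4] [76.4  8.1] 87.28 local x [30.1 34.  38.2] y [-37.    1.   37.4]
```

View pics/w1.png

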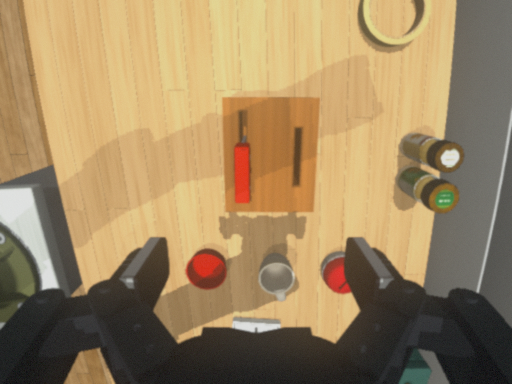

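```bash
cat >> h.py <<'E'
def line(p,yaw,v=.15,fix=2,tol=.0004):
    "straight line to p with residual correction from the measured pose"
    p=np.array(p,float); cmd=p.copy()
    for i in range(fix+1):
        ctrl.movel(cmd,down(yaw),max_speed=v if i==0 else .05) 
        e=p-np.array(get_state()["tcp_pos"])
        if np.linalg.norm(e)<tol: break
        if i<fix: cmd=cmd+e
    return rep()
def rep(tag=""):
    s=get_state(); R=mat(s["eef_rot"]); print(tag,"t",round(s["time"],2),"tcp",np.round(np.array(s["tcp_pos"])*1000,1),"yaw",round(float(np.arctan2(R[1,1],R[0,1])),4),"tilt",np.round(R[:2,2],4),"F",np.round(s["contact_force"],1),"w",round(s["width"]*1000,1),"g",round(s["gripper_force"],1)); return s
YB=-.049
E
cat > n1.py <<'E'
from h import *
line((.5211,.1976,.20),YB,.25)
line((.5211,.1976,.096),YB,.12,fix=1)
ctrl.close_gripper(50); rep("grip")
E
python3 n1.py
```

```text
t 3.99 tcp [520.5 197.4 199.1] yaw -0.0489 tilt [0.0004 0.0002] F [-1.   0.6 -0.4] w 85.3 g 0.0
 t 5.25 tcp [520.8 197.6  95.9] yaw -0.0489 tilt [0.0008 0.0004] F [-0.9 -0.5  0.7] w 85.2 g 0.0
grip t 5.88 tcp [520.8 197.5  95.5] yaw -0.0491 tilt [0.0002 0.0001] F [ 1. -0.  1.] w 17.6 g 49.3
```

```bash
cat >> h.py <<'E'
def lower(x,y,yaw,z0,z1,step=.008,fmax=12,v=.08):
    "step down, stop if the upward force rises over fmax; returns final state"
    f0=np.array(get_state()["contact_force"]); z=z0
    while z>z1+1e-6:
        z=max(z-step,z1); ctrl.movel((x,y,z),down(yaw),max_speed=v)
        s=get_state(); d=np.array(s["contact_force"])-f0
        if d[2]>fmax or np.hypot(d[0],d[1])>fmax: print("contact",np.round(d,1),"cmd z",z); break
    return rep("low")
E
cat > n2.py <<'E'
from h import *
p=np.array(get_state()["tcp_pos"]); print(ctrl.pinch_z)
line((p[0],p[1],.192),YB,.15,fix=0)
line((p[0]+.0708,p[1]+.0120,.192),YB,.15)
s=get_state(); c=np.array(s["tcp_pos"]); e=np.array([p[0]+.0708,p[1]+.0120])-c[:2]
lower(c[0]+e[0],c[1]+e[1],YB,.192,.150)
E
python3 n2.py
```

```text
-0.0187
 t 6.67 tcp [520.1 197.4 191.1] yaw -0.0489 tilt [-0.0014 -0.0005] F [ 0.6  0.1 -1.5] w 17.6 g 49.0
 t 7.79 tcp [591.7 209.4 191.6] yaw -0.0489 tilt [-0.0002 -0.    ] F [ 0.7 -0.7 -1.6] w 17.4 g 49.0
low t 9.29 tcp [591.6 209.5 150.1] yaw -0.049 tilt [0. 0.] F [ 0.1 -0.6 -0.2] w 17.2 g 48.9
```

```bash
cat > n3.py <<'E'
from h import *
p=(.5916+0,.2095)
lower(*p,YB,.150,.098)
lower(*p,YB,.098,.0945,step=.001,fmax=6,v=.03)
E
python3 n3.py
```

```text
low t 11.04 tcp [591.5 209.5  97.8] yaw -0.049 tilt [-0.0004 -0.0001] F [-0.3  0.3 -0.5] w 17.0 g 48.9
contact [-2.8 -1.   9. ] cmd z 0.0945
low t 12.04 tcp [591.8 209.5  95.5] yaw -0.0491 tilt [0.0008 0.0005] F [-3.  -0.7  8.5] w 17.3 g 50.5
```

```bash
cat > n4.py <<'E'
from h import *
from w import mouths
from f import fit
ctrl.ungrasp(); rep("open")
line((.5916,.2095,.22),YB,.2,fix=0)
ctrl.movel((.54,.213,.33),down(YB),max_speed=.25)
H=np.array(vision.camera_info("wrist")["hand_eye"])
s=rep(); img,P=cloud("wrist")
fit((.592,.209),.115,.136,.08,"narrow handle",P); fit((.556,.207),.085,.096,.12,"block top",P)
mouths(P,mat(s["eef_rot"])@H[:3,3]+s["tcp_pos"])
cv2.imwrite("pics/w2.png",img)
_,Pt=cloud("top"); fit((.592,.209),.115,.136,.08,"top narrow handle",Pt)
yw=-.125
ctrl.movep((.516,-.18,.30),down(yw)); s=rep()
img,P=cloud("wrist"); cv2.imwrite("pics/w3.png",img); np.savez("c3.npz",a=img,P=P)
fit((.516,-.18),.108,.126,.08,"wide top",P); fit((.516,-.18),.085,.105,.08,"wide side",P)
E
python3 n4.py
```

```text
open t 12.71 tcp [591.6 209.5  94.5] yaw -0.0491 tilt [-0.  0.] F [-0.5 -0.2  0.6] w 85.3 g 0.0
 t 13.48 tcp [590.9 209.4 218.9] yaw -0.0489 tilt [-0.0016 -0.0005] F [-0.   0.3 -0.7] w 85.0 g 0.0
 t 14.12 tcp [539.6 212.9 329. ] yaw -0.0488 tilt [-0.0013 -0.0006] F [-0.  -0.7  0. ] w 85.2 g 0.0
narrow handle 929 c [592.5 208.5] size [68.7 18.3] ang 86.93 z 0.1255
block top 9097 c [557.2 209.6] size [150.2 120.4] ang 87.57 z 0.0898
long 571 [522.4 212.2] [113.    8.3] 87.43 local x [-38.7 -34.7 -30.6] y [-55.9   1.1  56. ]
short 20 [593.6 244.5] [2.5 7.6] 87.4 local x [31.3 35.  38.8] y [33.9 35.1 36.4]
top narrow handle 250 c [591.4 210.5] size [71.6 18.5] ang 86.68 z 0.1267
 t 15.68 tcp [ 516.7 -178.4  299.9] yaw -0.1227 tilt [0.0001 0.0008] F [ 1.  -0.2  0.4] w 85.3 g 0.0
wide top 1544 c [ 517.2 -183.4] size [108.4  17.5] ang 82.55 z 0.1156
wide side 15 c [ 524.2 -129.8] size [ 0.7 15.9] ang 81.48 z 0.0996
```

```bash
cat > x1.py <<'E'
from h import *
yw=-.127; p=(.5168,-.1818)
line((*p,.20),yw,.2)
line((*p,.0857),yw,.12,fix=1)
ctrl.close_gripper(50); rep("grip")
line((*p,.20),yw,.1,fix=0)
line((*p,.33),yw,.2,fix=0)
t=(.5218,.2130)
ctrl.movep((*t,.30),down(YB)); rep()
line((*t,.20),YB,.15)
b,_=vision.grab_frame("scene"); c=cv2.resize(b[110:240,130:290],(780,634))[:600]; cv2.imwrite("pics/s2.png",c)
E
python3 x1.py
```

```text
t 16.88 tcp [ 516.4 -181.6  199.1] yaw -0.1269 tilt [ 0.0004 -0.    ] F [-0.7 -0.4 -0.4] w 85.4 g 0.0
 t 18.23 tcp [ 516.6 -181.6   85.6] yaw -0.127 tilt [ 0.0008 -0.0001] F [ 0.  -0.7  0.7] w 85.5 g 0.0
grip t 18.85 tcp [ 516.6 -181.6   85.2] yaw -0.127 tilt [ 0.0004 -0.0002] F [0.1 0.7 1.7] w 17.3 g 49.2
 t 20.15 tcp [ 516.4 -181.6  199.3] yaw -0.1269 tilt [-0.0012  0.0004] F [-0.6  0.5 -1.9] w 17.3 g 48.9
 t 20.95 tcp [ 516.3 -181.5  328.8] yaw -0.1269 tilt [-0.0018  0.0007] F [ 0.1 -0.2 -1.1] w 17.2 g 48.9
 t 22.42 tcp [522.4 211.1 300.1] yaw -0.0516 tilt [ 0.0004 -0.001 ] F [-0.5 -1.4 -0.7] w 17.1 g 48.9
 t 23.73 tcp [521.6 212.8 199.5] yaw -0.049 tilt [0.0003 0.0001] F [ 0.2 -0.2 -1.7] w 17.3 g 48.8
```

View pics/s2.png

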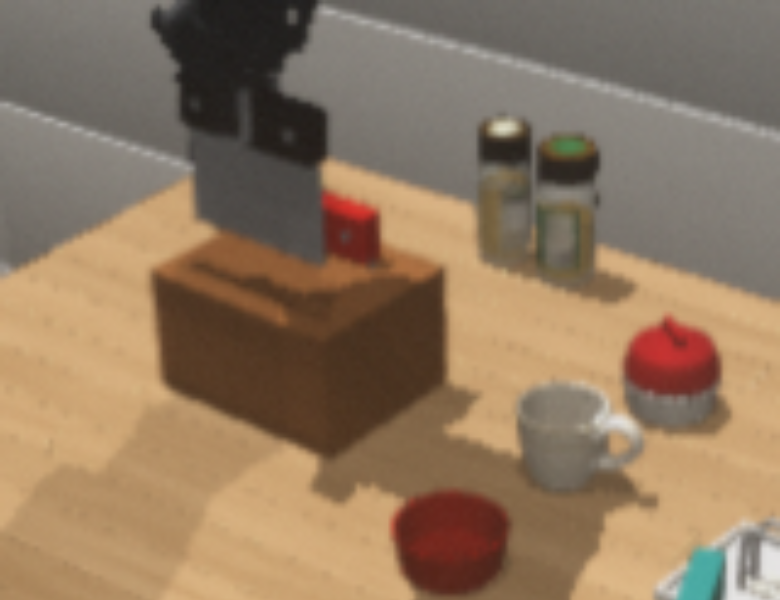

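The wide scraper hangs upright, with its blade at about (260,190) above the long slot. The red one is seated behind it at (350,225), and the bystanders are undisturbed.

```bash
cat > x2.py <<'E'
from h import *
t=(.5219,.2131)
s=lower(*t,YB,.1995,.150,fmax=8)
if s["tcp_pos"][2]<.1515:
    s=lower(*t,YB,.150,.098,fmax=8)
    if s["tcp_pos"][2]<.0995: lower(*t,YB,.098,.0935,step=.001,fmax=6,v=.03)
E
python3 x2.py
```

```text
low t 25.53 tcp [522.  213.1 150.1] yaw -0.049 tilt [0.0001 0.0001] F [ 0.9 -0.4 -1.8] w 17.2 g 48.8
low t 27.28 tcp [521.8 213.1  97.9] yaw -0.0489 tilt [-0.0003 -0.0001] F [-0.4  0.3 -1.6] w 17.3 g 48.8
contact [-2.9 -2.6 13. ] cmd z 0.094
low t 28.28 tcp [522.1 213.2  95.2] yaw -0.049 tilt [0.0008 0.0007] F [-3.3 -2.3 11.4] w 17.3 g 50.7
```

```bash
cat > x3.py <<'E'
from h import *
from f import fit
ctrl.ungrasp(); rep("open")
line((.522,.213,.20),YB,.12,fix=0)
ctrl.movel((.54,.213,.33),down(YB),max_speed=.2); rep()
img,P=cloud("wrist"); cv2.imwrite("pics/w4.png",img)
fit((.598,.209),.115,.136,.035,"narrow",P[:, :]) 
for n,x in (("narrow",.592),("wide",.522)):
    Q=P[(abs(P[...,0]-x)<.025)&(abs(P[...,1]-.21)<.08)&(P[...,2]>.115)&(P[...,2]<.14)]
    r=cv2.minAreaRect((Q[:,:2]*1000).astype(np.float32)); print(n,np.round(r[0],1),np.round(r[1],1),round(r[2],2),np.round(np.percentile(Q[:,2],[5,50,95]),4))
E
python3 x3.py
```

```text
open t 28.95 tcp [521.9 213.1  93.9] yaw -0.049 tilt [-0. -0.] F [-0.2  0.2  0.1] w 85.3 g 0.0
 t 29.98 tcp [521.6 212.9 199.3] yaw -0.049 tilt [-0.0011 -0.0005] F [-0.2  0.6  0.2] w 85.4 g 0.0
 t 30.79 tcp [539.4 212.9 328.5] yaw -0.0489 tilt [-0.0022 -0.0008] F [ 0.7 -0.8 -0.7] w 85.2 g 0.0
narrow 931 c [592.4 208.5] size [68.7 18.2] ang 87.15 z 0.1256
narrow [592.4 208.5] [68.7 18.2] 87.15 [0.1213 0.1256 0.1269]
wide [522.7 211.3] [108.8  18.1] 87.3 [0.1237 0.1255 0.1269]
```

View pics/w4.png

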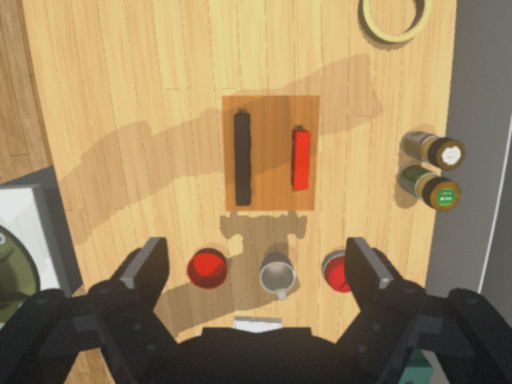

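Both scrapers are fully seated and centred: the black one at (243,158) in the long slot and the red one at (301,158) in the short slot. The mug, timer and ramekin haven't moved.

```bash
python3 -c "
from station import ticket
print(ticket.close_job())"
```

```text
the job is handed in; nothing more can be done
None
```

The job is handed in at about 31 s of the 69 s allowed: the red scraper is fully home in the short slot and the black one in the long slot, both lowered until their handles rested on the block, and the mug, timer and ramekin are where they were; the judge's verdict was not shown.

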